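# Set the watering distributor to the empty pot and open its tap

### The arm

A 6-joint arm with a two-finger parallel gripper is mounted at the origin on the work surface. World frame = base frame: x ahead of the robot, y to its left, z up, the work surface at z = 0. Lengths are in m, angles in rad, forces in N, time in s.
With the tool pointing down it reaches from about 0.35 to 0.775 m from the base axis. Payload 7.3 kg.
Tool frame: the origin (TCP) lies between the finger pads; the fingertips stand 8 mm ahead of it and the grasp point (between the pads) lies 11 mm behind it (robot.nose_length is the distance from the TCP to the fingertips, in m); z points along the fingers, y is the line along which they close (so a half turn about z gives the same grasp; the last joint's range is limited). The gripper opens to 92 mm and grips with 3 to 60 N. Pads are 19 mm wide; open, the fingers measure 130 mm over their backs; the gripper's body (75 mm by 190 mm) begins 47 mm behind the grasp point.
Start: joints at [-1.275, 0.342, 1.524, -0, 1.275, -0.146], TCP at [0.224, -0.475, 0.235] pointing down, gripper open.
Joint ranges: [-2.53, 2.53], [-0.77, 2.02], [0.04, 2.7], [-1, 4.14], [0.28, 2.66], [-3.11, 3.11]. Speed limits (rad/s): [2.57, 2.57, 3.14, 3.14, 3.14, 3.14].

### API

Orientations are given as [roll, pitch, yaw] about the fixed x, y, z axes, in that order (R = Rz(yaw) Ry(pitch) Rx(roll)).
In Python, from cell import robot gives the robot as it stands. The module is installed in compiled form; this text tells all that it offers.
- The arm moves only by the shell command python3 -m jog 'ROWS' [FORCE]. ROWS is JSON, a list that holds one entry, the list of rows, each a list of 5 numbers: the gripper's target within -1 to 1 (fully open at 1, half-way at 0, shut at -1), then the shift along the tool's x, y, z in m, then the turn about the tool's z in rad. A call has 1 to 5 rows; each row is the pose to reach, as a shift and turn from the pose commanded when the call began, along the tool's axes at that moment; what a row does not reach only later rows make up. A row lasts 1/12 s, in which the tool goes at most 41.7 mm and 7.16 degrees, less where a joint would pass 70% of its speed; a pose out of reach is approached as far as the arm can. A call with a gripper value outside its range is refused whole. The fingers move at their own pace and stop on an object; FORCE is the grip in N (left out, the last holds). Time passes only in rows, so rows that repeat a pose let the fingers close. It gives the time, the measured TCP pose, the force, the opening and the grip force at its end, in the units of the state.
- robot.observe(): the state, without advancing time (a new reading comes with each control period).
- robot.read_camera(name): name is "scene" or "side" or "wrist"; returns the picture (384x512x3 uint8, red, green, blue); there is no depth.
- robot.camera_model(name): a dict with "camera_matrix" (3x3 intrinsics, pixels), "dist_coeffs" ([k1, k2, p1, p2, k3] as OpenCV has them; the pictures are not rectified), "position" and "attitude" of the camera in the world; the wrist camera has in their place "mount" (4x4, takes a point from camera to tool coordinates, whose origin is the TCP and whose axes are the flange's). Camera axes: x right, y down, z forward; pixel columns grow to the right and rows downward; lengths in m; the calibration is good to about 2 mm. A picture is of the moment at which its call begins: read the wrist's pose just before it. camera_model takes no time and is no camera call.
- robot.hand_in(): hands the job in; it is judged then, once.
The state is a dict: "time": time; "qpos": joint angles; "qvel": joint speeds; "joint_efforts": joint torques, N m; "tool_pos": TCP position; "tool_rot": TCP orientation; "contact_force": force on the tool from outside, world axes, zero at the start; "torque": the same for the moment, N m; "opening": finger opening in m; "grip_force": force on a finger pad.
Only numpy, scipy, OpenCV 4.12 (cv2) and the standard library are available. Lean on these libraries where they do the work, as an engineer would, in place of code of your own. Each camera call takes 0.05 s, during which the arm holds its last target. There are 200 camera calls.

### The job

The empty flower pot is next to be watered. With a fingertip, push the distributor's pointer arm round until it points squarely at the spout over that pot, then push the tap lever fully open, in line with its pipe. Only push, without forcing anything, and leave the pots and everything else on the cart where they stand.

Things in the scene. Friction and masses are not known exactly. Their poses are not given: they have to be found in the camera images.
- distributor: Fixed upright grey drum, 116 mm across, foot 156 mm, white dial on top (148 mm across, top 130 mm up). Origin: drum axis at table level; x axis midway between the inner spouts. Four 13 mm steel spouts, 102 mm up, reach 150 mm from the axis at -1.3, -0.5, 0.5, 1.3 rad from x (counter-clockwise +). A 20 mm brass pipe 55 mm up leaves at 2.3 rad; its tap is 130 mm, its end 245 mm from the axis.
- pointer (a joint): Angle of the dark steel pointer arm turning over the dial about the drum's axis, rad: 0 = along the distributor's x, positive counter-clockwise from above; equals the spout's angle when it points at it. Stops at -1.75 and 1.75; starts between the two middle spouts. Stiff (0.08 N m, about 1.3 N at 60 mm), stays where it is left.
- pointer_hub (a point): Point on the pointer's pivot axis at mid-height of the arm (151 mm above the table). Round hub 34 mm across, 132 to 166 mm above the table. x axis points along the arm.
- pointer_tip (a point): Outer end of the pointer arm, 86 mm from the pivot, at mid-height. The arm is a bar with upright flanks, 12 mm wide (7 mm over the last 14 mm), its underside 138 mm and its top 164 mm above the table, 8 mm clear of the dial.
- tap (a joint): Angle of the tap's steel lever about its vertical pivot, rad: 0 = shut, lever square across the pipe; 1.57 = fully open, against its stop, lever along the pipe and pointing away from the drum. It opens clockwise seen from above. Stiff (0.1 N m, about 1.7 N at 60 mm), stays where it is left.
- tap_hub (a point): Point on the tap lever's pivot axis at mid-height of the lever (110 mm above the table). Round hub 26 mm across, 98 to 122 mm above the table.
- tap_tip (a point): Outer end of the tap lever, 85 mm from its pivot, at mid-height. The lever is a plain straight bar 12 mm wide with upright flanks, 100 to 120 mm above the table; beneath it are the brass pipe and valve body, no higher than 72 mm.
- outlet0 (a point): Mouth of the spout at -1.3 rad on the distributor, 150 mm from the drum's axis, 88 mm above the table.
- outlet1 (a point): Mouth of the spout at -0.5 rad on the distributor, 150 mm from the drum's axis, 88 mm above the table.
- outlet2 (a point): Mouth of the spout at 0.5 rad on the distributor, 150 mm from the drum's axis, 88 mm above the table.
- outlet3 (a point): Mouth of the spout at 1.3 rad on the distributor, 150 mm from the drum's axis, 88 mm above the table.
- pot: The empty flower pot: round tapered ceramic pot, mustard yellow, 94 mm across the rim, 82 mm high, loose, with nothing in it. Stands under one of the four spouts, its centre about 160 mm from the drum's axis. Origin at the centre of its underside.
- planter: Square grey plastic planter with soil and a herb, 76 mm square, 80 mm high with its leaves, under another spout; leave alone. Origin at the centre of its underside.
- tin: Straight steel tin with soil and a herb, 68 mm across, 75 mm high (87 mm with leaves), under another spout; leave alone. Origin at the centre of its underside.
- bowl: Low white ceramic bowl with soil, 92 mm across, 50 mm high, under another spout; leave alone. Origin at the centre of its underside.
- dustpan: Steel dustpan, 200 by 220 mm, 46 mm high, handle 140 mm long along its -x; leave alone. Origin under the centre of the pan.
- broom: Grey plastic hand broom, 300 mm long, 60 mm high, handle along its -x; leave alone. Origin on the table under its middle, where handle meets head.
- grabber: Spring-loaded pot grabber lying flat, 240 mm long, 24 mm high, rubber tips at its +x end; leave alone. Origin at its middle.
- bottle: White bottle, 68 mm across, 170 mm high; leave alone. Origin at the centre of its underside.
Not all that is in view belongs to the job. Of the things that look like the pot, the smallest one is meant.

How it is judged:
On the way, in this order (a step that is already met when the one before it is completed fails the run):
1. the pointer points at the spout over the empty pot, with the tap still shut (((horizontal distance between pot and outlet0 below 0.04 m and value of joint pointer between -1.43 and -1.17 rad) or (horizontal distance between pot and outlet1 below 0.04 m and value of joint pointer between -0.63 and -0.37 rad) or (horizontal distance between pot and outlet2 below 0.04 m and value of joint pointer between 0.37 and 0.63 rad) or (horizontal distance between pot and outlet3 below 0.04 m and value of joint pointer between 1.17 and 1.43 rad)) and velocity of joint pointer between -0.05 and 0.05 rad/s and value of joint tap below 0.4 rad), for 0.3 s.
2. the tap lever is fully open (value of joint tap above 1.42 rad), for 0.2 s.
At the end, for the whole second after the job is handed in: The pointer is within 0.13 rad (7 degrees) of the spout over the empty pot, the tap lever is within 0.15 rad of fully open (joint above 1.42), both at rest, and the pot stands upright within 20 mm of where it was (((horizontal distance between pot and outlet0 below 0.04 m and value of joint pointer between -1.43 and -1.17 rad) or (horizontal distance between pot and outlet1 below 0.04 m and value of joint pointer between -0.63 and -0.37 rad) or (horizontal distance between pot and outlet2 below 0.04 m and value of joint pointer between 0.37 and 0.63 rad) or (horizontal distance between pot and outlet3 below 0.04 m and value of joint pointer between 1.17 and 1.43 rad)) and velocity of joint pointer between -0.05 and 0.05 rad/s and value of joint tap above 1.42 rad and velocity of joint tap between -0.05 and 0.05 rad/s and distance of pot from where it was at the start of the episode below 0.02 m and angle between pot's own z axis and vertical below 0.1 rad and linear speed of pot below 0.02 m/s); the robot touches nothing.
It fails at once if the empty pot is lifted, or pushed more than 20 mm (distance of pot from where it was at the start of the episode above 0.02 m or height (world z) of pot above 0.015 m).
It fails at once if a bystander is lifted, tipped or moved more than 20 mm (distance of any of planter, tin, bowl, dustpan, broom, grabber, bottle from where it was at the start of the episode above 0.02 m or angle between any of planter, tin, bowl, bottle's own z axis and vertical above 0.3 rad).
It fails at once if the distributor, pointer or tap is forced or squeezed with more than 40 N (contact force between the fingers and distributor above 40 N).
It also fails if it takes over 51 s, if anything falls off the work surface, if the arm or the gripper's body presses on something with over 40 N, if the wrist force passes 120 N, or if a joint passes its speed limit or range.

## Working session

There is one attempt and no reset: what is moved stays moved. The work goes in short steps, Python scripts to look and compute and a shell command to move; the robot and the scene stay as the last step left them, time stands still between calls to the robot, and variables do not carry over. Pictures are saved under pics/ and viewed, at most 10 in all, crops included, and the job is handed in when it is done.

```bash
mkdir -p pics
cat > h.py <<'E'
import numpy as np, cv2
from cell import robot
from scipy.spatial.transform import Rotation as R
def snap(n,f):
    im=robot.read_camera(n); cv2.imwrite('pics/'+f,im[:,:,::-1]); return im
E
python3 - <<'E'
from h import *
a=snap('scene','scene.png'); b=snap('side','side.png')
for n in ('scene','side','wrist'):
    print(n,robot.camera_model(n))
print(robot.observe())
E
```

```text
scene {'camera_matrix': array([[368.45499076,   0.        , 252.58340526],
       [  0.        , 368.45499076, 194.09128722],
       [  0.        ,   0.        ,   1.        ]]), 'dist_coeffs': array([-0.08346983,  0.        ,  0.        ,  0.        ,  0.        ]), 'position': array([ 1.01952402, -0.84454609,  1.17407391]), 'attitude': array([-2.41701493, -0.00750431,  0.51178042])}
side {'camera_matrix': array([[478.08189032,   0.        , 261.83646784],
       [  0.        , 478.08189032, 192.97010609],
       [  0.        ,   0.        ,   1.        ]]), 'dist_coeffs': array([-0.06126476,  0.        ,  0.        ,  0.        ,  0.        ]), 'position': array([ 0.22595637, -1.11771714,  1.3095778 ]), 'attitude': array([-2.3744601 ,  0.00391324, -0.29404454])}
wrist {'camera_matrix': array([[275.46833268,   0.        , 254.79236484],
       [  0.        , 275.46833268, 187.45173702],
       [  0.        ,   0.        ,   1.        ]]), 'dist_coeffs': array([0.0171692, 0.       , 0.       , 0.       , 0.       ]), 'mount': array([[-1.55515393e-03, -9.59192529e-01, -2.82749489e-01,
[... 266 characters left out ...]
.00000000e+00]])}
{'time': 0.1, 'qpos': array([-1.27498709e+00,  3.42667766e-01,  1.52489362e+00, -2.97160758e-05,
        1.27536659e+00, -1.45988212e-01]), 'qvel': array([ 0.00061236, -0.00236246, -0.00298211,  0.00136112,  0.00103843,
        0.00061951]), 'joint_efforts': array([ 1.25599741e-03, -4.32001233e+01, -2.44697589e+01,  7.19156116e-02,
        5.26074786e-02, -3.00604938e-05]), 'tool_pos': array([ 0.2243919 , -0.47426397,  0.23411653]), 'tool_rot': array([-3.14026741e+00, -1.66134239e-04,  4.41806007e-01]), 'contact_force': array([ 0.37291266, -0.20901781, -0.10609966]), 'torque': array([-0.01352739,  0.01614555, -0.02043626]), 'grip_force': 0.0, 'opening': 0.09197375589346928}
```

View pics/scene.png

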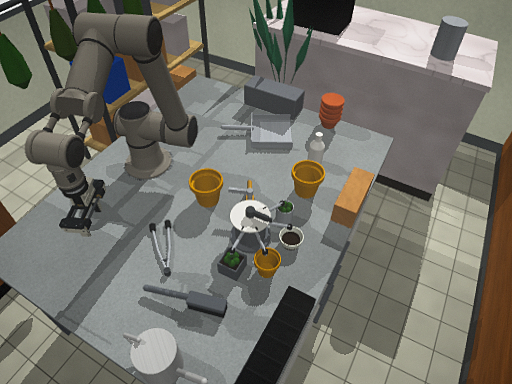

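View pics/side.png

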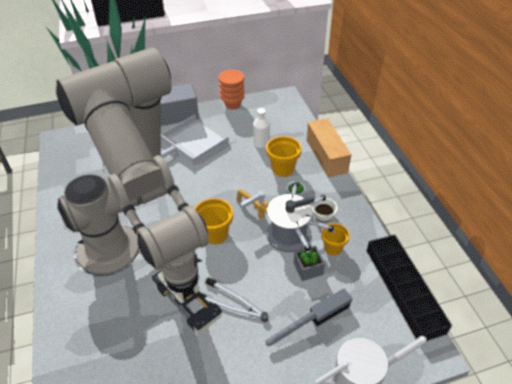

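The scene view shows three mustard pots: (207,187) and (308,179), both large and away from the spouts, and (266,262), small and under a spout. The small one fits. Side view shows the same pot at (334,239). I'll confirm it in enlarged crops.

Run:
```python
import cv2,numpy as np
a=cv2.imread('pics/scene.png')[170:290,210:330]; b=cv2.imread('pics/side.png')[170:290,230:360]
A=cv2.resize(a,None,fx=5,fy=5,interpolation=cv2.INTER_CUBIC);B=cv2.resize(b,None,fx=5,fy=5,interpolation=cv2.INTER_CUBIC)
cv2.imwrite('pics/ca.png',A);cv2.imwrite('pics/cb.png',B)
```

```text
(no output)
```

View pics/ca.png

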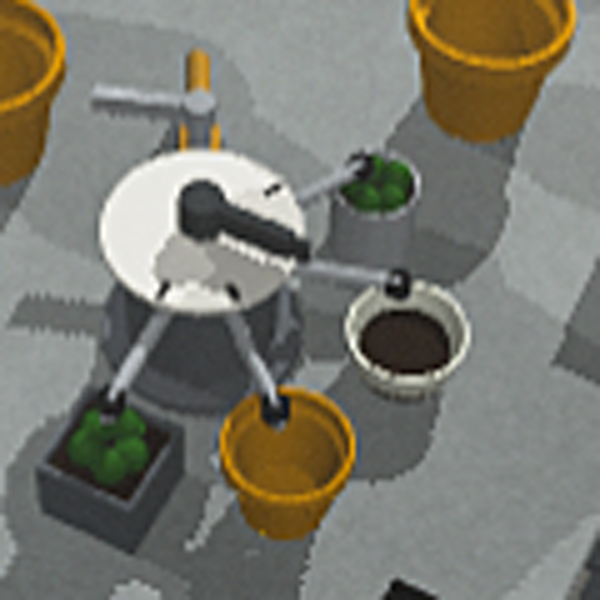

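View pics/cb.png

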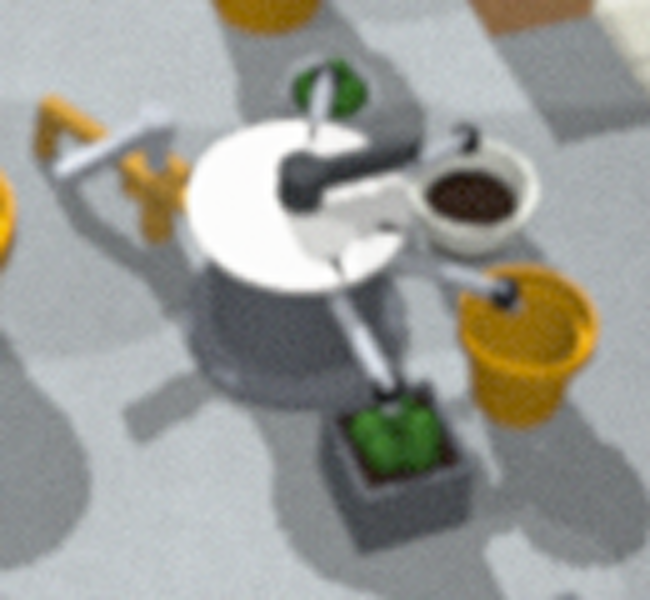

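The small pot (scene crop (288,445), side crop (528,320)) is under the second spout counting counter-clockwise from the planter: outlet1, −0.5 rad. The order is planter, pot, bowl, tin. The pointer lies between the pot and bowl spouts, on the bowl side. The lever sits across the pipe.

```bash
cat >> h.py <<'E'
def cam(n):
    m=robot.camera_model(n); Rm=R.from_euler('xyz',m['attitude']).as_matrix()
    return m['camera_matrix'],m['dist_coeffs'],Rm,m['position']
def proj(P,c):
    K,d,Rm,p=c
    return cv2.projectPoints(np.atleast_2d(P).astype(float),cv2.Rodrigues(Rm.T)[0],-Rm.T@p,K,d)[0].reshape(-1,2)
def tri(obs):
    from scipy.optimize import least_squares
    return least_squares(lambda X:np.concatenate([(proj(X,c)[0]-u) for c,u in obs]),[.6,-.2,.1]).x
E
cat > fit.py <<'E'
from h import *
from scipy.optimize import least_squares
C=[cam('scene'),cam('side')]
off=[(210,170),(230,170)]
pts={'hub':((203,192),(303,172)),'o0':((111,404),(390,390)),'o1':((276,408),(507,292)),'o2':((400,284),(467,137)),'o3':((362,166),(322,72)),
'taphub':((199,100),(157,120)),'taptip':((94,96),(60,171)),'ptip':((308,243),(416,140)),'potrim':((288,445),(528,320))}
px={k:[np.array(v[i])/5+off[i]-.4 for i in (0,1)] for k,v in pts.items()}
for k in px: print(k,tri([(C[i],px[k][i]) for i in (0,1)]).round(3))
def model(q):
    x,y,w,p,t=q; o=np.array([x,y,0]); f=lambda r,a,z:o+[r*np.cos(w+a),r*np.sin(w+a),z]
    th=f(.13,2.3,.122)
    d=w+2.3+np.pi/2-t # shut direction, sign chosen below
    d=w+2.3+s*np.pi/2-t
    return {'hub':f(0,0,.166),'o0':f(.15,-1.3,.093),'o1':f(.15,-.5,.093),'o2':f(.15,.5,.093),'o3':f(.15,1.3,.093),'taphub':th,
     'taptip':th+[.085*np.cos(d),.085*np.sin(d),-.012],'ptip':f(.086,p,.151)}
s=1
def res(q):
    m=model(q); return np.concatenate([proj(m[k],C[i])[0]-px[k][i] for k in m for i in (0,1)])
r=least_squares(res,[.7,-.2,-.5,.3,0]); print(r.x.round(4)); print(np.abs(r.fun).round(1))
m=model(r.x)
for k in m: print(k,m[k].round(3))
E
python3 fit.py
```

```text
hub [ 0.616 -0.129  0.165]
o0 [ 0.627 -0.275  0.104]
o1 [ 0.728 -0.224  0.107]
o2 [ 0.755 -0.086  0.105]
o3 [0.681 0.004 0.104]
taphub [ 0.55  -0.019  0.122]
taptip [ 0.474 -0.048  0.119]
ptip [ 0.698 -0.125  0.16 ]
potrim [ 0.742 -0.232  0.082]
[ 0.6148 -0.1234 -0.1906  0.2533  0.1624]
[0.3 0.1 1.3 2.7 0.3 1.5 0.6 1.5 1.2 1.7 0.3 1.2 1.2 0.9 0.6 0.6 0.8 0.3
 0.5 1.  0.3 0.5 1.3 2.  0.3 0.1 1.5 1.4 1.4 0.8 0.3 0.1]
hub [ 0.615 -0.123  0.166]
o0 [ 0.627 -0.273  0.093]
o1 [ 0.73  -0.219  0.093]
o2 [ 0.758 -0.078  0.093]
o3 [0.682 0.011 0.093]
taphub [ 0.548 -0.012  0.122]
taptip [ 0.469 -0.043  0.11 ]
ptip [ 0.701 -0.118  0.151]
```

```bash
sed -i 's/\.093/.104/g' fit.py; python3 fit.py | tail -11
cat >> h.py <<'E'
def go(x,y,z,yaw):
    s=robot.observe(); Rm=R.from_euler('xyz',s['tool_rot']).as_matrix()
    d=Rm.T@(np.array([x,y,z])-s['tool_pos']); t=-((yaw-s['tool_rot'][2]+np.pi)%(2*np.pi)-np.pi)
    print('shift',d.round(4),'turn',round(t,3),'rows',round(max(np.linalg.norm(d)/.0417,abs(t)/.125),1))
E
python3 -c "
from h import *
go(.67,-.09,.234,1.62)"
```

```text
[ 0.6147 -0.1279 -0.2002  0.3151  0.2019]
[0.3 0.8 0.9 1.7 0.9 0.5 0.3 0.6 0.3 1.  0.4 0.3 0.9 0.2 0.4 0.4 0.7 0.5
 0.4 0.3 0.  0.2 0.8 1.3 0.3 0.  1.7 1.4 1.3 0.7 0.4 0.2]
hub [ 0.615 -0.128  0.166]
o0 [ 0.625 -0.277  0.104]
o1 [ 0.729 -0.225  0.104]
o2 [ 0.758 -0.084  0.104]
o3 [0.683 0.006 0.104]
taphub [ 0.549 -0.016  0.122]
taptip [ 0.469 -0.043  0.11 ]
ptip [ 0.7   -0.118  0.151]
shift [ 5.671e-01 -1.568e-01  4.000e-04] turn -1.178 rows 14.1
```

```bash
for i in 1 2; do python3 -m jog '[[[-1,0.04,-0.011,0,0],[-1,0.08,-0.022,0,0],[-1,0.12,-0.033,0,0],[-1,0.16,-0.044,0,0],[-1,0.2,-0.055,0,0]]]' 20 | tail -1; done; python3 -m jog '[[[-1,0.04,-0.011,0,-0.12],[-1,0.08,-0.022,0,-0.24],[-1,0.12,-0.033,0,-0.36],[-1,0.16,-0.044,0,-0.48],[-1,0.165,-0.046,0,-0.6]]]'; python3 -c "
from h import *
go(.67,-.085,.234,1.65)"
```

```text
grip_force: 0.0
grip_force: 0.0
time: 1.35
tool_pos: [0.6719, -0.0865, 0.2328]
tool_rot: [-3.141, -0.002, 1.053]
contact_force: [-0.9, 0.0, 0.1]
opening: 0.0009
grip_force: 0.0
shift [ 0.0004 -0.0024 -0.0012] turn -0.597 rows 4.8
```

```bash
python3 -m jog '[[[-1,0,0,0,-0.12],[-1,0,0,0,-0.24],[-1,0,0,0,-0.36],[-1,0,0,0,-0.48],[-1,0,0,0,-0.6]]]' | head -3
python3 - <<'E'
from h import *
print(robot.observe()['tool_pos'])
im=snap('wrist','w1.png')
s=robot.observe();T=np.eye(4);T[:3,:3]=R.from_euler('xyz',s['tool_rot']).as_matrix();T[:3,3]=s['tool_pos']
m=robot.camera_model('wrist');W=T@m['mount'];c=(m['camera_matrix'],m['dist_coeffs'],W[:3,:3],W[:3,3])
for n,p in dict(hub=(.615,-.128,.166),ptip=(.7,-.118,.164),finger=tuple(s['tool_pos']-[0,0,.008])).items(): print(n,proj(p,c)[0].round())
E
```

```text
time: 1.77
tool_pos: [0.6684, -0.0918, 0.234]
tool_rot: [-3.14, -0.0, 1.648]
[ 0.66835004 -0.09183506  0.23395114]
hub [191. 236.]
ptip [289. 232.]
finger [255. 233.]
```

View pics/w1.png

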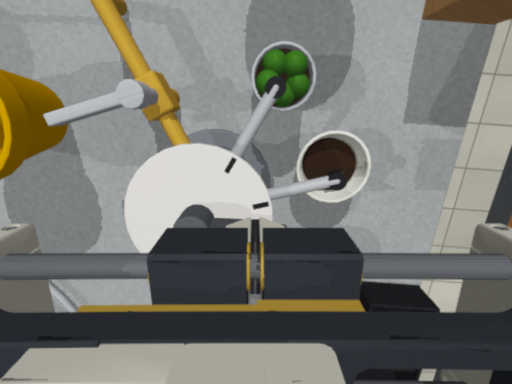

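The wrist view shows the hub at (195,222), about 14 px from the predicted position. The lever and tap are at (50–150,95), and the gripper hides the arm. I'll lower to just above the arm and check from outside.

```bash
python3 -m jog '[[[-1,0.004,0,0.02,0],[-1,0.008,0,0.04,0],[-1,0.008,0,0.045,0],[-1,0.008,0,0.045,0]]]' | head -4
python3 - <<'E'
from h import *
s=robot.observe();C=[cam('scene'),cam('side')];ims=[]
for n,c in zip(('scene','side'),C):
    im=snap(n,n+'2.png')[:,:,::-1]; u=proj(s['tool_pos']-[0,0,.008],c)[0]; o=(u-[38,38]).astype(int)
    ims.append(cv2.resize(im[o[1]:o[1]+76,o[0]:o[0]+50+26],None,fx=5.2,fy=5.2,interpolation=cv2.INTER_CUBIC)); print(n,o,u, proj([.7,-.118,.164],c))
cv2.imwrite('pics/c2.png',np.hstack(ims))
E
```

```text
time: 2.15
tool_pos: [0.6669, -0.0837, 0.1875]
tool_rot: [-3.137, -0.001, 1.64]
contact_force: [0.9, -0.4, -0.5]
scene [230 165] [268.9366283  203.59822374] [[272.61484846 216.63312318]]
side [261 148] [299.96203747 186.83512992] [[312.64815536 195.06558019]]
```

View pics/c2.png

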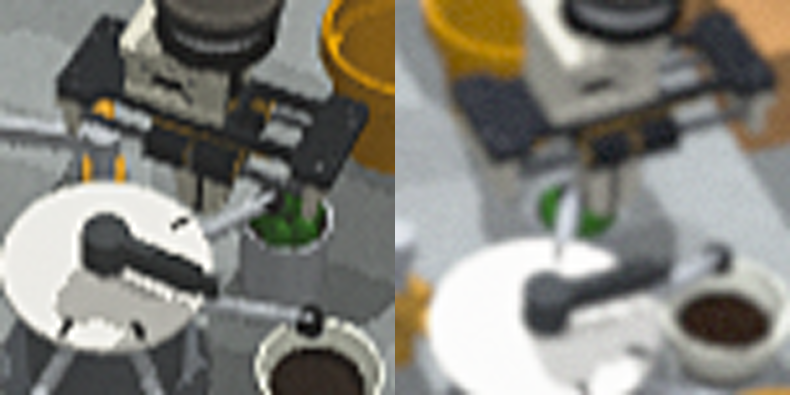

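The crop shows the closed fingers about 35 mm wide and behind the arm, clear of it and with open dial below. Lowering now.

```bash
python3 -m jog '[[[-1,0,0,0.015,0],[-1,0,0,0.03,0],[-1,0,0,0.033,0],[-1,0,0,0.033,0]]]' | head -5
cat >> h.py <<'E'
def arc(c,r,off,ths,z,yawoff):
    s=robot.observe(); Rm=R.from_euler('xyz',s['tool_rot']).as_matrix()
    for t in ths:
        P=np.array([c[0]+r*np.cos(t)-off*np.sin(t),c[1]+r*np.sin(t)+off*np.cos(t),z])
        d=Rm.T@(P-s['tool_pos']); tu=-((t+yawoff-s['tool_rot'][2]+np.pi)%(2*np.pi)-np.pi)
        print(round(t,2),d.round(4),round(tu,3))
    print(s['tool_pos'].round(4),s['tool_rot'].round(3),s['contact_force'].round(1),s['time'])
E
python3 -c "
from h import *
arc((.615,-.128),.055,.0155,np.arange(.15,-.72,-.085),.154,1.571)"
```

```text
time: 2.58
tool_pos: [0.6679, -0.0842, 0.1567]
tool_rot: [-3.141, -0.0, 1.641]
contact_force: [0.3, 0.8, -0.1]
opening: 0.0001
0.15 [-0.0201 -0.0022  0.0027] -0.08
0.06 [-0.0247 -0.0007  0.0027] 0.005
-0.02 [-0.0295  0.0004  0.0027] 0.09
-0.11 [-0.0343  0.001   0.0027] 0.175
-0.19 [-0.0391  0.0013  0.0027] 0.26
-0.28 [-0.044   0.0012  0.0027] 0.345
-0.36 [-0.0488  0.0006  0.0027] 0.43
-0.45 [-0.0536 -0.0003  0.0027] 0.515
-0.53 [-0.0582 -0.0017  0.0027] 0.6
-0.62 [-0.0628 -0.0034  0.0027] 0.685
-0.7 [-0.0671 -0.0056  0.0027] 0.77
[ 0.6679 -0.0842  0.1567] [-3.141 -0.     1.641] [ 0.3  0.8 -0.1] 2.5833
```

```bash
python3 -m jog '[[[-1,-0.01,-0.001,0.002,-0.04],[-1,-0.018,-0.001,0.002,-0.03],[-1,-0.025,-0.001,0.002,0.005],[-1,-0.03,0,0.002,0.09],[-1,-0.034,0.001,0.002,0.175]]]' | head -5;
python3 -c "
from h import *
arc((.615,-.128),.055,.0155,np.arange(-.11,-.72,-.1),.154,1.571)"
```

```text
time: 3.0
tool_pos: [0.6719, -0.1184, 0.1562]
tool_rot: [3.14, -0.0, 1.46]
contact_force: [-0.9, 3.1, 1.3]
opening: 0.0006
-0.11 [-0.0003 -0.0005  0.0022] -0.001
-0.21 [-0.0059  0.0007  0.0022] 0.099
-0.31 [-0.0115  0.0015  0.0022] 0.199
-0.41 [-0.0172  0.0016  0.0022] 0.299
-0.51 [-0.0229  0.0012  0.0022] 0.399
-0.61 [-0.0286  0.0002  0.0022] 0.499
-0.71 [-0.0341 -0.0014  0.0022] 0.599
[ 0.6719 -0.1184  0.1562] [ 3.14 -0.    1.46] [-0.9  3.1  1.3] 3.0
```

```bash
python3 -m jog '[[[-1,-0.005,0.001,0.001,0.09],[-1,-0.011,0.001,0.001,0.18],[-1,-0.016,0.001,0.001,0.27],[-1,-0.021,0.001,0.001,0.36],[-1,-0.026,0.001,0.001,0.45]]]' | head -5
python3 - <<'E'
from h import *
arc((.615,-.128),.055,.0155,np.arange(-.51,-.75,-.05),.154,1.571)
C=[cam('scene'),cam('side')];ims=[]
for n,c in zip(('scene','side'),C):
    im=snap(n,n+'3.png')[:,:,::-1]; o=(proj([.65,-.15,.16],c)[0]-[38,38]).astype(int); print(o)
    ims.append(cv2.resize(im[o[1]:o[1]+76,o[0]:o[0]+76],None,fx=5.2,fy=5.2,interpolation=cv2.INTER_CUBIC))
    for th in (-.5,-.6,-.7): print((5.2*(proj([.615+.086*np.cos(th),-.128+.086*np.sin(th),.151],c)-o)).round())
cv2.imwrite('pics/c3.png',np.hstack(ims))
E
```

```text
time: 3.42
tool_pos: [0.6704, -0.144, 0.1553]
tool_rot: [3.14, -0.002, 1.01]
contact_force: [0.5, 3.3, 0.8]
opening: 0.0008
-0.51 [ 0.0024 -0.0013  0.0013] -0.051
-0.56 [-0.0004 -0.0004  0.0013] -0.001
-0.61 [-0.0031  0.0003  0.0013] 0.049
-0.66 [-0.0059  0.0009  0.0013] 0.099
-0.71 [-0.0088  0.0013  0.0013] 0.149
[ 0.6704 -0.144   0.1553] [ 3.14e+00 -2.00e-03  1.01e+00] [0.5 3.3 0.8] 3.4167
[217 180]
[[240. 250.]]
[[229. 255.]]
[[217. 260.]]
[263 167]
[[272. 220.]]
[[269. 230.]]
[[266. 240.]]
```

View pics/c3.png

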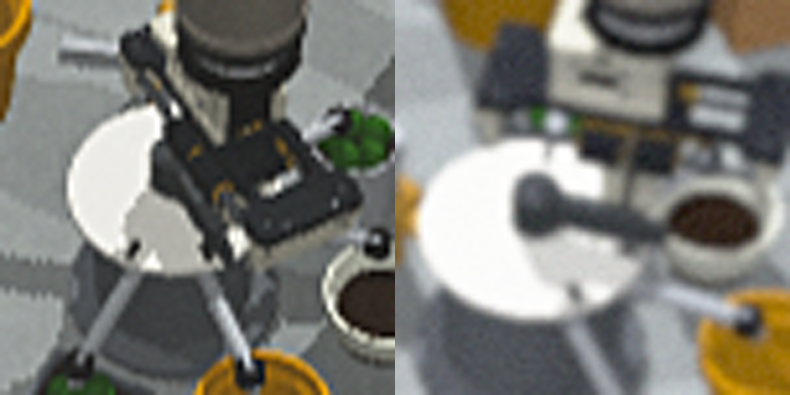

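Scene crop: arm tip at (228,250), side crop (265,230). Both give a world angle of about −0.58 against a target of −0.70, so I'll push about 0.12 rad more and then back off.

```bash
python3 -m jog '[[[-1,-0.003,0.001,0.001,0.04],[-1,-0.005,0.001,0.001,0.08],[-1,-0.007,0.001,0.001,0.12],[-1,-0.007,0.001,0.001,0.12]]]' | head -5;
python3 -m jog '[[[-1,0.008,0,0,0],[-1,0.025,0,0,0],[-1,0.025,0,-0.03,0],[-1,0.025,0,-0.06,0],[-1,0.025,0,-0.09,0]]]' | head -5
python3 - <<'E'
from h import *
C=[cam('scene'),cam('side')];ims=[]
for n,c in zip(('scene','side'),C):
    im=snap(n,n+'4.png')[:,:,::-1]; o=(proj([.65,-.15,.16],c)[0]-[38,38]).astype(int)
    ims.append(cv2.resize(im[o[1]:o[1]+76,o[0]:o[0]+76],None,fx=5.2,fy=5.2,interpolation=cv2.INTER_CUBIC))
    for th in (-.6,-.7,-.8): print((5.2*(proj([.615+.086*np.cos(th),-.128+.086*np.sin(th),.151],c)-o)).round())
cv2.imwrite('pics/c4.png',np.hstack(ims))
go(.46,-.1,.25,.44)
E
```

```text
time: 3.85
tool_pos: [0.6678, -0.1508, 0.1539]
tool_rot: [3.139, -0.001, 0.897]
contact_force: [1.1, 1.6, 0.5]
opening: 0.0005
time: 4.27
tool_pos: [0.6824, -0.1298, 0.2434]
tool_rot: [-3.14, 0.001, 0.9]
contact_force: [0.5, 0.8, 0.5]
opening: 0.0007
[[229. 255.]]
[[217. 260.]]
[[204. 263.]]
[[269. 230.]]
[[266. 240.]]
[[260. 249.]]
shift [-0.1157 -0.1951 -0.0029] turn 0.459 rows 5.4
```

View pics/c4.png

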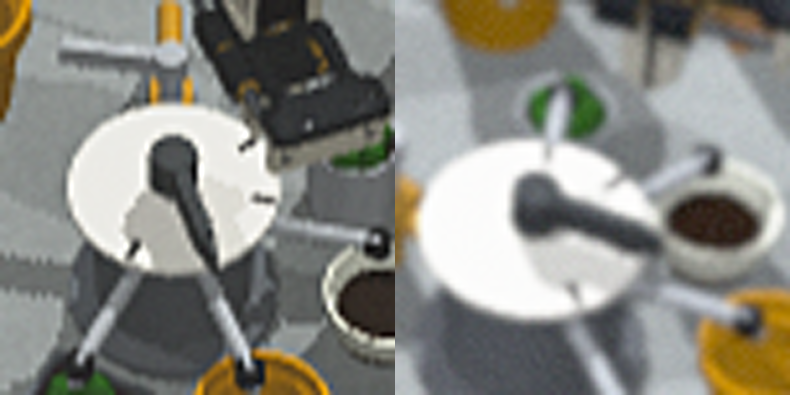

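Crop: arm runs from the hub (172,160) to tip (213,264) in the scene view, and (540,205) to (657,243) in the side view. I'll check the angle by matching the arm's outline.

Run:
```python
from h import *
from scipy.optimize import minimize
for n in ('scene','side'):
    c=cam(n); im=cv2.imread(f'pics/{n}4.png').astype(float); S=4
    dark=((im.max(2)<95)).astype(np.float32)
    o=(proj([.65,-.15,.16],c)[0]-[38,38]).astype(int)
    dk=cv2.resize(dark[o[1]:o[1]+76,o[0]:o[0]+76],None,fx=S,fy=S)
    best=[]
    ring=lambda x,y,z,r:[(x+r*np.cos(a),y+r*np.sin(a),z) for a in np.arange(0,6.3,.3)]
    def score(th,x,y):
        m=np.zeros(dk.shape,np.uint8); u=np.array([np.cos(th),np.sin(th),0]);v=np.array([-u[1],u[0],0]);h=np.array([x,y,0])
        arm=[h+u*a+v*b+[0,0,z] for a,b in((0,.006),(0,-.006),(.072,.006),(.072,-.006),(.086,.0035),(.086,-.0035)) for z in(.138,.164)]
        for P in (arm,ring(x,y,.132,.017)+ring(x,y,.166,.017)):
            q=((proj(np.array(P),c)-o+.5)*S).astype(np.int32); cv2.fillConvexPoly(m,cv2.convexHull(q),1)
        z=cv2.dilate(m,np.ones((25,25)))>0
        big=np.zeros_like(m); cv2.circle(big,tuple(int(t) for t in ((proj([x+.04*u[0],y+.04*u[1],.15],c)[0]-o)*S)),75,1,-1)
        w=z
        return (m*dk)[w].sum()/np.maximum(m,dk)[w].sum()
    r=sorted(((score(t,.615+a,-.128+b),round(t,2),a,b) for t in np.arange(-.9,-.45,.02) for a in(-.004,0,.004) for b in(-.004,0,.004)),reverse=True)[:5]
    print(n,r)
```

```text
scene [(np.float32(0.69759107), np.float64(-0.76), -0.004, 0.004), (np.float32(0.6974721), np.float64(-0.74), -0.004, 0.004), (np.float32(0.69645876), np.float64(-0.76), 0, 0), (np.float32(0.6949115), np.float64(-0.8), 0, 0.004), (np.float32(0.69490826), np.float64(-0.74), 0, 0)]
side [(np.float32(0.43552977), np.float64(-0.88), 0.004, 0), (np.float32(0.43480933), np.float64(-0.86), 0.004, 0), (np.float32(0.43384922), np.float64(-0.9), 0.004, 0), (np.float32(0.43182644), np.float64(-0.9), 0.004, 0.004), (np.float32(0.43172994), np.float64(-0.84), 0, 0)]
```

Run:
```python
from h import *
C=[cam('scene'),cam('side')]
print('bigpot rim',tri([(C[0],(207,178)),(C[1],(213,210))]).round(3))
go(.55,-.17,.245,.7)
```

```text
bigpot rim [ 0.374 -0.048  0.124]
shift [-0.1146 -0.0811  0.0033] turn 0.199 rows 3.4
```

```bash
python3 -m jog '[[[-1,-0.03,-0.02,0,0.05],[-1,-0.06,-0.04,0,0.1],[-1,-0.09,-0.065,0,0.15],[-1,-0.115,-0.08,0,0.2],[-1,-0.115,-0.08,0,0.2]]]' | head -3
python3 - <<'E'
from h import *
s=robot.observe();im=snap('wrist','w2.png')
T=np.eye(4);T[:3,:3]=R.from_euler('xyz',s['tool_rot']).as_matrix();T[:3,3]=s['tool_pos'];np.save('w2.npy',T)
m=robot.camera_model('wrist');W=T@m['mount'];c=(m['camera_matrix'],m['dist_coeffs'],W[:3,:3],W[:3,3])
print(proj([[.615,-.128,.166],[.729,-.225,.104],[.549,-.016,.122],[.47,-.043,.12]],c).round())
print(proj([[.615+.086*np.cos(t),-.128+.086*np.sin(t),.164] for t in (-.6,-.7,-.8)],c).round())
cv2.imwrite('pics/c5.png',cv2.resize(im[:240,:,::-1],(800,375),interpolation=cv2.INTER_CUBIC))
E
```

```text
time: 4.78
tool_pos: [0.5438, -0.1714, 0.2429]
tool_rot: [-3.139, 0.003, 0.694]
[[271.  98.]
 [421.  71.]
 [128.  75.]
 [109. 159.]]
[[380.  65.]
 [381.  77.]
 [381.  89.]]
```

View pics/c5.png

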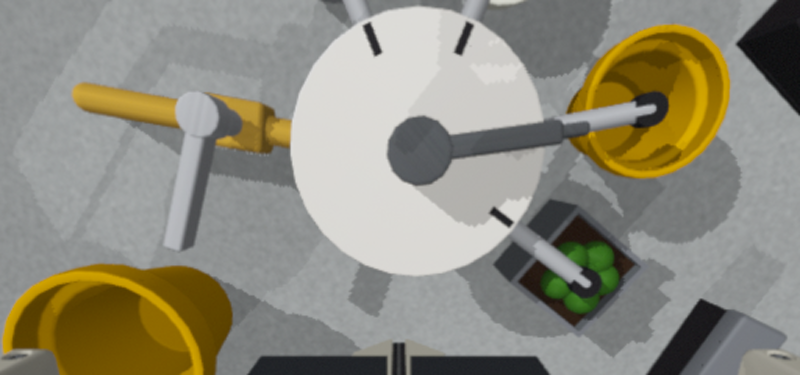

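Wrist view: the pointer from hub (420,150) to tip (588,128) lies along spout 1, whose mouth at (655,107) is over the small yellow pot. The tap hub is at (198,115) and the lever end at (179,247). Converting these to angles.

Run:
```python
from h import *
T=np.load('w2.npy');m=robot.camera_model('wrist');W=T@m['mount'];K,d=m['camera_matrix'],m['dist_coeffs']
def bp(u,z):
    x=cv2.undistortPoints(np.array([[[u[0]*.64,u[1]*.64]]],float),K,d)[0,0]; v=W[:3,:3]@[*x,1]; return W[:3,3]+v*(z-W[2,3])/v[2]
hub=bp((420,150),.166);tip=bp((588,127),.164);o1=bp((655,107),.104);o0=bp((588,284),.104);th=bp((198,113),.122);tt=bp((179,245),.12);pe=bp((78,95),.06)
a=lambda p,q:round(float(np.arctan2(*(q-p)[1::-1])),3)
for n,p in dict(hub=hub,tip=tip,o1=o1,o0=o0,th=th,tt=tt,pe=pe).items(): print(n,p.round(4))
print('arm',a(hub,tip),np.linalg.norm((tip-hub)[:2]),'o1',a(hub,o1),np.linalg.norm((o1-hub)[:2]),'o0',a(hub,o0),'tap pipe dir',a(hub,th),np.linalg.norm((th-hub)[:2]),'lever',a(th,tt),np.linalg.norm((tt-th)[:2]))
go(.495,-.095,.235,1.95)
```

```text
hub [ 0.615  -0.1259  0.166 ]
tip [ 0.6763 -0.1831  0.164 ]
o1 [ 0.7292 -0.2222  0.104 ]
o0 [ 0.6255 -0.274   0.104 ]
th [ 0.5501 -0.0142  0.122 ]
tt [ 0.4752 -0.0457  0.12  ]
pe [0.4941 0.0808 0.06  ]
arm -0.751 0.0837869730608701 o1 -0.701 0.14940408878146588 o0 -1.5 tap pipe dir 2.097 0.1291927358570237 lever -2.743 0.08134754007686804
shift [ 0.0094 -0.0913  0.0083] turn -1.254 rows 10.0
```

Pointer joint ≈ −0.55, within tolerance of −0.5. Now the tap: lever at 3.54 rad world, open at 2.10.

```bash
for i in 1 2; do python3 -m jog '[[[-1,0,0,0,-0.12],[-1,0,0,0,-0.24],[-1,0,0,0,-0.36],[-1,0,0,0,-0.48],[-1,0,0,0,-0.6]]]' | sed -n 2,3p; done; python3 -c "
from h import *
go(.51,-.08,.175,1.97)"
```

```text
tool_pos: [0.5494, -0.1701, 0.2425]
tool_rot: [3.141, -0.0, 1.306]
tool_pos: [0.5494, -0.1701, 0.2424]
tool_rot: [3.141, -0.0, 1.906]
shift [ 0.0981 -0.0076  0.0674] turn -0.064 rows 2.9
```

```bash
python3 -m jog '[[[-1,0.035,-0.003,0.02,-0.02],[-1,0.07,-0.006,0.045,-0.04],[-1,0.098,-0.008,0.067,-0.06],[-1,0.098,-0.008,0.067,-0.06]]]' | sed -n 2,4p; python3 -m jog '[[[-1,0,0,0.02,0],[-1,0,0,0.04,0],[-1,0,0,0.059,0],[-1,0,0,0.059,0],[-1,0,0,0.059,0]]]' | sed -n 2,4p; python3 -c "
from h import *
arc((.55,-.0145),.06,.0155,np.arange(3.54,2.6,-.1),.115,-1.571)"
```

```text
tool_pos: [0.5051, -0.0749, 0.1711]
tool_rot: [-3.134, -0.008, 1.963]
contact_force: [-0.8, 0.9, -0.5]
tool_pos: [0.5098, -0.0802, 0.1162]
tool_rot: [-3.14, -0.001, 1.958]
contact_force: [-0.6, 0.7, 0.9]
3.54 [0.0294 0.0023 0.0013] -0.011
3.44 [0.0355 0.0009 0.0013] 0.089
3.34 [0.0416 0.0002 0.0013] 0.189
3.24 [0.0478 0.0001 0.0013] 0.289
3.14 [0.054  0.0007 0.0013] 0.389
3.04 [0.0601 0.0018 0.0013] 0.489
2.94 [0.066  0.0036 0.0013] 0.589
2.84 [0.0718 0.0059 0.0013] 0.689
2.74 [0.0773 0.0088 0.0013] 0.789
2.64 [0.0824 0.0122 0.0013] 0.889
[ 0.5098 -0.0802  0.1162] [-3.140e+00 -1.000e-03  1.958e+00] [-0.6  0.7  0.9] 6.4167
```

```bash
python3 -m jog '[[[-1,0.012,0.001,0.001,0],[-1,0.024,0.002,0.001,0],[-1,0.0295,0.002,0.001,0],[-1,0.0355,0.001,0.001,0.09],[-1,0.0415,0,0.001,0.19]]]' | sed -n 2,4p; python3 -c "
from h import *
arc((.55,-.0145),.06,.0155,np.arange(3.24,2.0,-.1),.115,-1.571)"
```

```text
tool_pos: [0.4939, -0.0414, 0.1167]
tool_rot: [3.14, 0.002, 1.764]
contact_force: [1.9, -3.2, -0.2]
3.24 [ 0.0059 -0.001   0.0017] 0.095
3.14 [ 0.012  -0.0016  0.0017] 0.195
3.04 [ 0.0182 -0.0017  0.0016] 0.295
2.94 [ 0.0244 -0.0011  0.0016] 0.395
2.84 [0.0305 0.0001 0.0016] 0.495
2.74 [0.0364 0.0019 0.0016] 0.595
2.64 [0.0421 0.0042 0.0016] 0.695
2.54 [0.0476 0.0072 0.0016] 0.795
2.44 [0.0527 0.0106 0.0016] 0.895
2.34 [0.0575 0.0146 0.0016] 0.995
2.24 [0.0618 0.019  0.0016] 1.095
2.14 [0.0657 0.0238 0.0016] 1.195
2.04 [0.0691 0.029  0.0016] 1.295
[ 0.4939 -0.0414  0.1167] [3.140e+00 2.000e-03 1.764e+00] [ 1.9 -3.2 -0.2] 6.8333
```

```bash
python3 -m jog '[[[-1,0.006,-0.001,0.001,0.095],[-1,0.012,-0.0015,0.001,0.195],[-1,0.018,-0.0015,0.001,0.295],[-1,0.0245,-0.001,0.001,0.395],[-1,0.0305,0,0.001,0.495]]]' | sed -n 2,4p; python3 -c "
from h import *
arc((.55,-.0145),.06,.0155,np.arange(2.74,2.0,-.1),.115,-1.571)"
```

```text
tool_pos: [0.4878, -0.0116, 0.1158]
tool_rot: [3.14, 0.001, 1.268]
contact_force: [0.6, -2.8, -0.3]
2.74 [ 0.0063 -0.001   0.0008] 0.099
2.64 [ 0.0124 -0.0016  0.0008] 0.199
2.54 [ 0.0186 -0.0016  0.0007] 0.299
2.44 [ 0.0248 -0.001   0.0007] 0.399
2.34 [0.0309 0.0002 0.0007] 0.499
2.24 [0.0368 0.002  0.0007] 0.599
2.14 [0.0425 0.0044 0.0007] 0.699
2.04 [0.048  0.0073 0.0008] 0.799
[ 0.4878 -0.0116  0.1158] [3.140e+00 1.000e-03 1.268e+00] [ 0.6 -2.8 -0.3] 7.25
```

```bash
python3 -m jog '[[[-1,0.006,-0.001,0.001,0.1],[-1,0.0125,-0.0015,0.001,0.2],[-1,0.0185,-0.0015,0.001,0.3],[-1,0.025,-0.001,0.001,0.4],[-1,0.031,0,0.001,0.5]]]' | sed -n 2,4p; python3 -c "
from h import *
arc((.55,-.0145),.06,.0155,np.arange(2.34,2.0,-.05),.115,-1.571)"
```

```text
tool_pos: [0.4968, 0.0181, 0.1147]
tool_rot: [3.14, -0.0, 0.768]
contact_force: [-1.0, -2.2, 0.1]
2.34 [ 0.0001  0.0004 -0.0003] -0.001
2.29 [ 0.0031 -0.0003 -0.0003] 0.049
2.24 [ 0.0062 -0.0008 -0.0003] 0.099
2.19 [ 0.0092 -0.0012 -0.0003] 0.149
2.14 [ 0.0123 -0.0015 -0.0003] 0.199
2.09 [ 0.0154 -0.0016 -0.0003] 0.249
2.04 [ 0.0185 -0.0015 -0.0003] 0.299
[0.4968 0.0181 0.1147] [ 3.14  -0.     0.768] [-1.  -2.2  0.1] 7.6667
```

```bash
python3 -m jog '[[[-1,0.004,-0.0005,0,0.06],[-1,0.008,-0.001,0,0.12],[-1,0.011,-0.0015,0,0.18],[-1,0.014,-0.0015,0,0.23],[-1,0.014,-0.0015,0,0.23]]]' | sed -n 1,4p
```

```text
time: 8.08
tool_pos: [0.5046, 0.0286, 0.1145]
tool_rot: [3.141, 0.002, 0.541]
contact_force: [-5.3, -4.7, 3.7]
```

```bash
python3 -c "
from h import *
arc((.55,-.0145),.06,.0155,[2.15,2.1,2.05],.115,-1.571)"
```

```text
2.15 [-0.001   0.001  -0.0005] -0.038
2.1 [ 0.002   0.0002 -0.0005] 0.012
2.05 [ 0.005  -0.0005 -0.0005] 0.062
[0.5046 0.0286 0.1145] [3.141e+00 2.000e-03 5.410e-01] [-5.3 -4.7  3.7] 8.0833
```

Force has risen from about 3 to 7 N, so the lever is at its stop. Backing off, lifting and checking.

```bash
python3 -m jog '[[[-1,-0.01,0,0,0],[-1,-0.022,0,0,0],[-1,-0.022,0,-0.04,0],[-1,-0.022,0,-0.08,0],[-1,-0.022,0,-0.12,0]]]' | sed -n 1,4p
python3 -m jog '[[[-1,-0.04,0.03,0,0],[-1,-0.08,0.06,0,0],[-1,-0.08,0.06,0,0],[-1,-0.08,0.06,0,0]]]' | sed -n 1,4p
python3 - <<'E'
from h import *
s=robot.observe();im=snap('wrist','w3.png')
T=np.eye(4);T[:3,:3]=R.from_euler('xyz',s['tool_rot']).as_matrix();T[:3,3]=s['tool_pos'];np.save('w2.npy',T)
cv2.imwrite('pics/c6.png',cv2.resize(im[:,:,::-1],(768,576),interpolation=cv2.INTER_CUBIC))
E
```

```text
time: 8.5
tool_pos: [0.4857, 0.0174, 0.2355]
tool_rot: [-3.141, 0.0, 0.542]
contact_force: [1.8, -0.1, 0.3]
time: 8.83
tool_pos: [0.4478, -0.0777, 0.2346]
tool_rot: [3.14, -0.0, 0.539]
contact_force: [0.4, -0.6, 1.3]
```

View pics/c6.png

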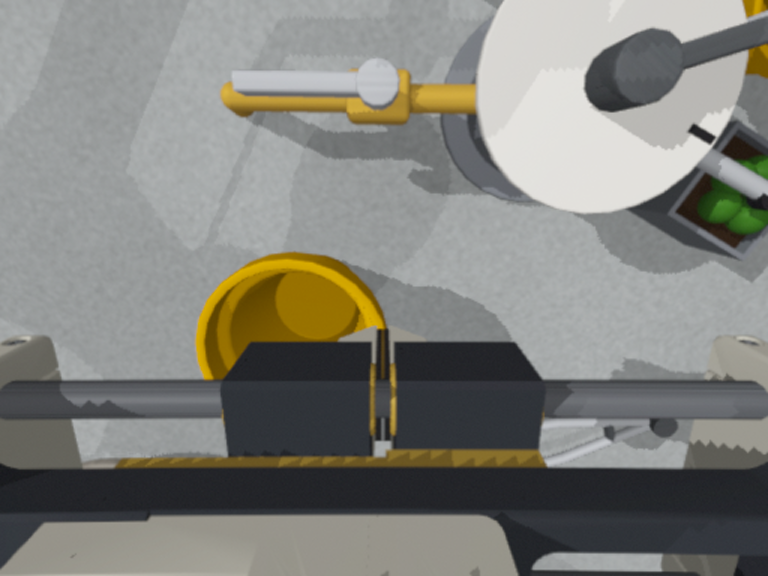

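The wrist view shows the lever, (378,82) to (235,82), parallel to the pipe, (480,97) to (238,97), and pointing away from the drum. It is fully open and the robot is clear.

```bash
python3 -c "
from cell import robot
print(robot.hand_in())"
```

```text
the job is handed in; nothing more can be done
None
```

I pushed the pointer to the spout over the small empty pot (about −0.55 rad measured; the target is −0.5, tolerance 0.13), pushed the tap lever open to its stop in line with the pipe, and handed the job in at about 9 s; no verdict was shown.

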